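# Finish the cane-sugar gift tray

### The job

Finish the gift tray on the packing table, where the blue mug and the sugar jar already stand in the back row: lay the brown brick midway between mug and jar, its length running straight front to back on the tray, and the cream bar flat on the middle of the brick. Fill the front row, about midway between the back row and the tray's low front lip: the pale round in front of the mug, the dark round in front of the jar, and the red-lidded tin standing in front of the brick, between the two rounds. Let go of everything, and leave the mug, the jar, the tape roll and the steel ring mould where they stand.

Things in the scene. Friction and masses are not known exactly. Their poses are not given: they have to be found in the camera images.
- tray: Fixed pale wooden gift tray, 235 (its x) by 360 (its y) mm. Origin: centre of its underside; its +x points to the back, its -x to the front, which faces the robot (turned up to 0.25 rad either way), z up. Floor 8 mm thick, so goods stand at z = 8 mm. Walls 8 mm thick: low front lip rising to 20 mm, side walls to 26 mm, back board to 50 mm with a hand slot (heights above the table). Inner space x -109 to +109, y -172 to +172 mm.
- mug: Blue enamel mug standing on the tray, 72 mm across, 68 mm high, open at the top, with a dark wire handle towards the tray's back. Origin: centre of its underside. It stands in the back row at about tray x = +47 mm and at tray y = +105 or -105 mm (within 3 mm): left or right, with the jar on the other side. To be left standing.
- jar: Round jar of granulated brown sugar with a paper label and a green lid, standing on the tray, 65 mm across, 74 mm high. Origin: centre of its underside. Back row, on the other side from the mug (tray x = +47, y = -105 or +105 mm). To be left standing.
- pale_round_center (a point): Pale golden sugar round, lying flat: a disc 62 mm across and 36 mm high with a seam round its middle, 0.15 kg. Point: its centre, 18 mm above its underside; z up.
- dark_round_center (a point): Very dark brown sugar round, otherwise the same: 62 mm across, 36 mm high, 0.15 kg. Point: its centre, 18 mm above its underside; z up.
- brick_center (a point): Orange-brown sugar brick lying flat, 80 mm long (its x), 44 mm wide (its y), 40 mm high, 0.2 kg. Point: its centre, 20 mm above its underside; z up.
- bar_center (a point): Cream-white flat coconut-sugar bar, 52 mm long (its x), 34 mm wide (its y), 18 mm thick, 0.045 kg. Point: its centre, 9 mm above its underside; z up.
- tin_center (a point): Small upright round spice tin, silver with a yellow band and a red lid, 40 mm across (lid 41), 46 mm high, 0.07 kg. Point: its centre, 23 mm above its underside; z up.
- tape: Roll of tan packing tape lying flat, 84 mm across, 45 mm high, open in the middle. Origin: centre of its underside. Stands among the goods; not to be disturbed.
- mould: Steel ring mould, a tube 78 mm across and 42 mm high. Origin: centre of its underside. Stands nearer the robot, to its left; not to be disturbed.
Not all that is in view belongs to the job. There is more than one size of the part that bears dark_round_center; the job needs the largest. There is more than one size of the part that bears pale_round_center; the job needs the smaller.

How it is judged:
By the outcome, as a careful person would: the job done as asked, in the order asked, and still so for the second after the job is handed in, with the robot touching nothing.
It also fails if it takes over 120 s, if anything falls off the work surface, if the arm or the gripper's body presses on something with over 40 N, if the wrist force passes 120 N, or if a joint passes its speed limit or range.

### The arm

A 6-joint arm with a two-finger parallel gripper is mounted at the origin on the work surface. World frame = base frame: x ahead of the robot, y to its left, z up, the work surface at z = 0. Lengths are in m, angles in rad, forces in N, time in s.
With the tool pointing down it reaches from about 0.35 to 0.775 m from the base axis. Payload 5.5 kg.
Tool frame: the origin (TCP) lies on the centre line of the jaws, within the pads' length; the fingertips stand 11 mm ahead of it and the grasp point (between the pads) lies 8 mm behind it (env.tip_reach is the distance from the TCP to the fingertips, in m); z points along the fingers, x is the direction in which the jaws open and shut, and the axes are right-handed (so a half turn about z gives the same grasp; the last joint's range is limited). The gripper opens to 85 mm and grips with 20 to 120 N. Pads are 22 mm wide; open, the fingers measure 114 mm over their backs; the gripper's body (76 mm by 85 mm) begins 54 mm behind the grasp point. The pads swing forward as they close: fully open they stand 13 mm farther back than shut.
Start: joints at [-0.14, 0.313, 0.046, 1.304, 0, 1.431], TCP at [0.575, -0, 0.242] pointing down, gripper open.
Joint ranges: [-2.76, 2.76], [-0.86, 1.69], [-1.03, 1.26], [-2.2, 2.34], [-1.47, 1.5], [-3.14, 3.14]. Speed limits (rad/s): [2.57, 2.57, 3.14, 3.14, 3.14, 3.14].

### API

Orientations are given as a unit quaternion [w, x, y, z].
In Python, from workcell import env gives the robot as it stands.
- The arm moves only by the tool carry_out, never from a script. Its argument "moves" is one flat list of numbers, 7 for each row, row after row: the gripper command: -1 is shut, 1 is fully open, values between are in proportion, then the shift along the tool's x, y, z in m, then the turn, a rotation vector about the tool's x, y, z in degrees. A call has exactly 5 rows; each row shifts and turns the pose as measured when the row begins, along the tool's axes as they then stand; what a row does not reach is not made up. A row lasts 1/8 s, in which the tool goes at most 62.5 mm and 10.7 degrees, less where a joint would pass 70% of its speed; a pose out of reach is approached as far as the arm can. A call is refused whole if a number of a shift passes 0.0625 or a number of a turn 10.7, either way. A call with a gripper value outside its range is refused whole. The fingers move at their own pace and stop on an object; "squeeze" is the grip in N (left out, the last holds). Time passes only in rows, so rows that do not move let the fingers close, or fill a call up. It gives the time, the measured TCP pose, the force and the opening at its end, in the units of the state.
- env.get_state(): the state, without advancing time (a new reading comes with each control period).
- env.read_camera(name): name is "scene" or "side" or "wrist"; returns the picture (480x640x3 uint8, red, green, blue); there is no depth.
- env.calibration(name): a dict with "camera_matrix" (3x3 intrinsics, pixels), "rvec" (rotation vector, rad) and "tvec" (3), from world to camera coordinates, as OpenCV has them; the wrist camera has in their place "hand_eye" (4x4, takes a point from camera to tool coordinates, whose origin is the TCP and whose axes are the tool frame's). Camera axes: x right, y down, z forward; pixel columns grow to the right and rows downward; lengths in m; the calibration is good to about 2 mm. The wrist camera is an equidistant fisheye: a pixel r from the principal point sees the ray r / f radians off the axis. A picture is of the moment at which its call begins: read the wrist's pose just before it. calibration takes no time and is no camera call.
- env.hand_in(): hands the job in, once; it reports no verdict.
The state is a dict: "clock": time; "joint_pos": joint angles; "qvel": joint speeds; "tau": joint torques, N m; "tcp_pos": TCP position; "orientation": TCP orientation; "wrist_force": force on the tool from outside, world axes, zero at the start; "ft_torque": the same for the moment, N m; "finger_gap": finger opening in m.
Only numpy, scipy, OpenCV 4.12 (cv2) and the standard library are available. Lean on these libraries where they do the work, as an engineer would, in place of code of your own. Each camera call takes 0.05 s, during which the arm holds its last target. There are 200 camera calls.

## Working session

There is one attempt and no reset: what is moved stays moved. The work goes in short steps, Python scripts to look and compute and a tool call to move; the robot and the scene stay as the last step left them, time stands still between calls to the robot, and variables do not carry over. Pictures are saved under pics/ and viewed, about 12 in all and at most 16, crops included, and the job is handed in when it is done.

Besides the shell and the picture viewer there is one more tool, called after "Call:" by a JSON object that holds its "op" and its "data". carry_out: Moves the arm, as the interface text tells. Its arguments: {"type":"object","properties":{"moves":{"type":"array"},"squeeze":{"type":"number"}},"required":["moves"]}

```bash
mkdir -p pics; ls
python3 - <<'E'
from workcell import env
import cv2
for n in ["scene","side","wrist"]:
    im=env.read_camera(n); cv2.imwrite(f"pics/{n}0.png",im[:,:,::-1])
    c=env.calibration(n); print(n,c)
print(env.get_state())
E
```

```text
pics
scene {'camera_matrix': array([[561.2710907 ,   0.        , 316.3747111 ],
       [  0.        , 561.2710907 , 233.04980194],
       [  0.        ,   0.        ,   1.        ]]), 'rvec': array([ 1.74601294,  1.66846424, -0.73106593]), 'tvec': array([-0.04054239, -0.29502169,  1.66323427])}
side {'camera_matrix': array([[511.83024619,   0.        , 320.97732626],
       [  0.        , 511.83024619, 238.46994336],
       [  0.        ,   0.        ,   1.        ]]), 'rvec': array([ 0.25388426, -2.70533813,  1.42642928]), 'tvec': array([0.47078225, 0.08232591, 1.14490227])}
wrist {'camera_matrix': array([[371.64829954,   0.        , 325.73519389],
       [  0.        , 371.64829954, 239.13096067],
       [  0.        ,   0.        ,   1.        ]]), 'hand_eye': array([[ 9.99999920e-01,  2.69761371e-04,  2.93936231e-04,
        -3.69292340e-04],
       [-3.40813508e-04,  9.60619132e-01,  2.77868254e-01,
        -7.08565917e-02],
       [-2.07402646e-04, -2.77868332e-01,  9.60619148e-01,
        -1.31424296e-01],
       [ 0.00000000e+00,  0.00000000e+00,  0.00000000e+00,
         1.00000000e+00]])}
{'clock': 0.15, 'joint_pos': array([-1.39630263e-01,  3.13844224e-01,  4.52319657e-02,  1.30361766e+00,
       -1.00567191e-05,  1.43122299e+00]), 'qvel': array([-0.00033132, -0.00117227,  0.00156132,  0.00195823,  0.00101021,
       -0.000386  ]), 'tau': array([ 1.76330479e-03, -4.81067133e+01,  2.98815805e+01,  1.39078675e-02,
       -1.10673584e-04, -5.56924022e-05]), 'tcp_pos': array([5.74621078e-01, 2.32887740e-05, 2.41601163e-01]), 'orientation': array([-9.47617146e-05,  9.99999743e-01, -2.84618248e-05, -7.10521284e-04]), 'wrist_force': array([-0.30529335,  0.21160334, -0.35424618]), 'ft_torque': array([-0.03738773,  0.03698926,  0.01133124]), 'finger_gap': 0.08561774192299418}
```

View pics/scene0.png

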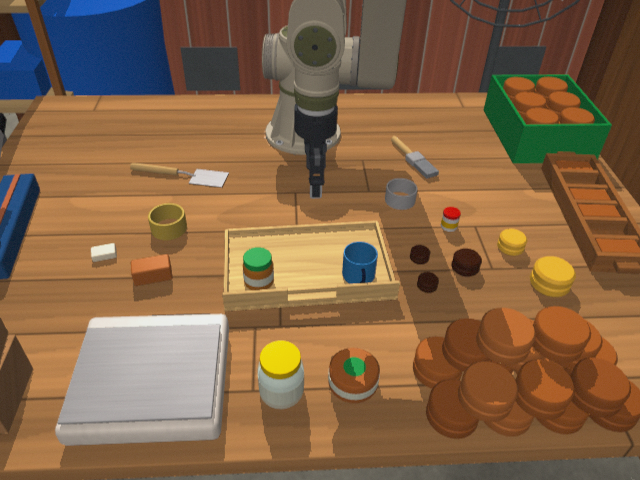

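View pics/wrist0.png

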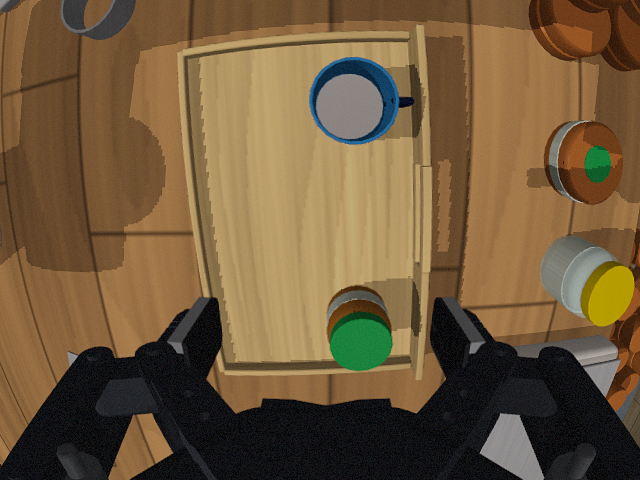

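View pics/side0.png

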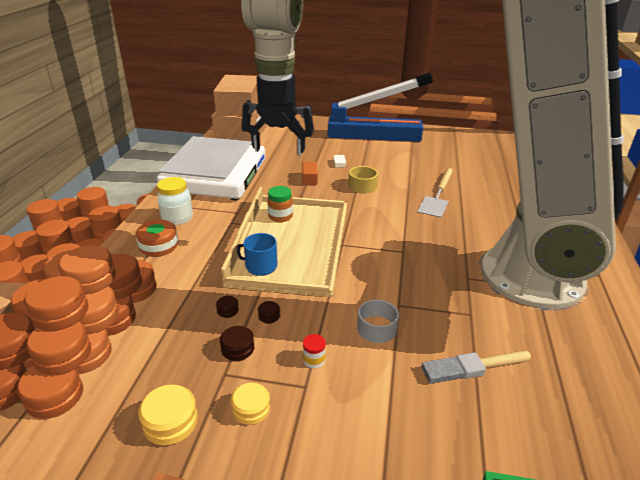

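The scene picture shows the tray at (310,263), jar at (258,268), mug at (360,263), brick at (152,270), bar at (103,253), tape at (167,222), mould at (401,194) and tin at (451,219). Candidates:
- **Dark rounds:** (420,254), (428,282) and (467,262). The last looks largest.
- **Pale rounds:** (512,242) and (553,276). The first looks smaller.

I'll confirm both choices in an enlarged crop.

```bash
cat > h.py <<'E'
import numpy as np, cv2
from workcell import env
from scipy.spatial.transform import Rotation as R
def Rt(q): return R.from_quat(np.r_[q[1:],q[0]]).as_matrix()
def ray(n,u,v,st=None):
    c=env.calibration(n);K=c["camera_matrix"];x=(u-K[0,2])/K[0,0];y=(v-K[1,2])/K[1,1]
    if n!="wrist":
        M=cv2.Rodrigues(c["rvec"])[0];return -M.T@c["tvec"],M.T@np.array([x,y,1])
    r=np.hypot(x,y);d=np.array([x/r*np.sin(r),y/r*np.sin(r),np.cos(r)]) if r>0 else np.array([0,0,1.])
    st=st or env.get_state();T=Rt(st["orientation"]);H=c["hand_eye"]
    return st["tcp_pos"]+T@H[:3,3],T@H[:3,:3]@d
def at(n,u,v,z,st=None):
    o,d=ray(n,u,v,st);return o+d*(z-o[2])/d[2]
def snap(n,name,box=None,k=1):
    st=env.get_state();im=env.read_camera(n)[:,:,::-1]
    if box: im=im[box[1]:box[3],box[0]:box[2]]
    cv2.imwrite("pics/"+name,cv2.resize(im,None,fx=k,fy=k,interpolation=cv2.INTER_CUBIC));return st
E
python3 - <<'E'
from h import *
np.set_printoptions(precision=4,suppress=True)
a=cv2.imread("pics/scene0.png")
r=cv2.resize(a[190:310,380:600],None,fx=3.6,fy=3.6,interpolation=2); r=r[:, :792]
l=cv2.resize(a[200:290,80:300],None,fx=3.6,fy=3.6,interpolation=2)[:260,:792]
l=l[:168+0] if 0 else l
cv2.imwrite("pics/crop1.png",cv2.resize(np.vstack([r,l])[:692],None,fx=.865,fy=.865))
# wrist: tray
for nm,u,v,z in [("FL",182,52,.02),("FR",222,374,.02),("BL",417,28,.05),("BR",420,378,.05),("mug",353,101,.068),("jar",361,341,.074)]: print(nm,at("wrist",u,v,z))
for nm,u,v,z in [("mug",360,252,.068),("jar",258,255,.074),("brick",151,265,.04),("bar",103,250,.018),("tape",167,214,.045),("mould",401,186,.042),("tin",452,212,.046),("dark",467,258,.036),("pale",512,237,.036),("palebig",553,270,.04),("d1",420,251,.03),("d2",428,279,.03)]: print(nm,at("scene",u,v,z))
E
```

```text
FL [0.4328 0.16   0.02  ]
FR [ 0.4496 -0.1998  0.02  ]
BL [0.6539 0.1699 0.05  ]
BR [ 0.6777 -0.1813  0.05  ]
mug [0.5961 0.0987 0.068 ]
jar [ 0.6072 -0.1151  0.074 ]
mug [0.5859 0.0998 0.068 ]
jar [ 0.5941 -0.1143  0.074 ]
brick [ 0.5813 -0.3412  0.04  ]
bar [ 0.5077 -0.4622  0.018 ]
tape [ 0.4188 -0.3303  0.045 ]
mould [0.3223 0.2348 0.042 ]
tin [0.4331 0.3375 0.046 ]
dark [0.5791 0.3377 0.036 ]
pale [0.5144 0.4587 0.036 ]
palebig [0.6259 0.5111 0.04  ]
d1 [0.5473 0.241  0.03  ]
d2 [0.6333 0.2414 0.03  ]
```

View pics/crop1.png

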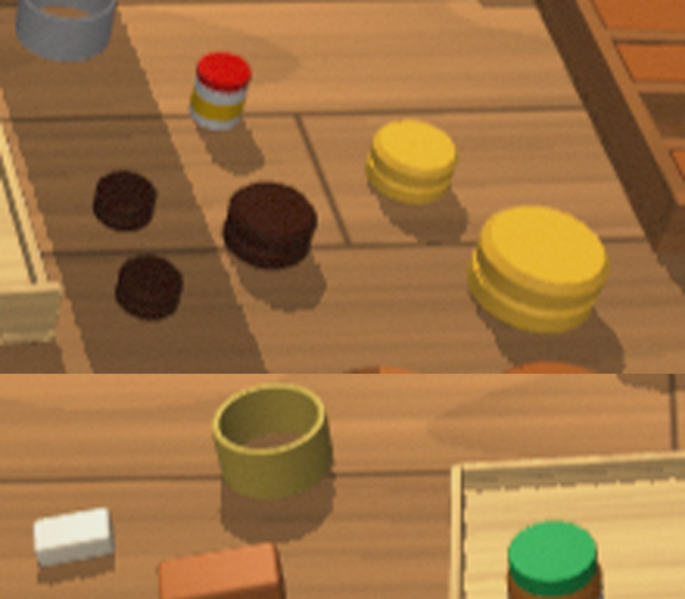

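The crop confirms it. The dark round at crop (270,225) is clearly the widest of the three darks. The pale at (412,160) is the smaller of the two pales and about the same width as the dark one. I'll move over the brick next.

Call:
{"op": "carry_out", "data": {"moves": [1,0,0.06,0,0,0,0,1,0,0.06,0,0,0,0,1,0,0.06,0,0,0,0,1,0,0.06,0,0,0,0,1,0,0.06,0,0,0,0]}}

```text
clock: 0.78
tcp_pos: [0.5761, -0.3025, 0.2399]
orientation: [-0.001, 1.0, 0.005, -0.001]
wrist_force: [0.3, -0.7, 0.7]
finger_gap: 0.0852
```

Run:
```python
from h import *
st=snap("wrist","w1.png");print(st["tcp_pos"],st["orientation"])
```

```text
[ 0.57610475 -0.30253566  0.23988367] [-0.00109907  0.9999838   0.00542924 -0.00131309]
```

View pics/w1.png

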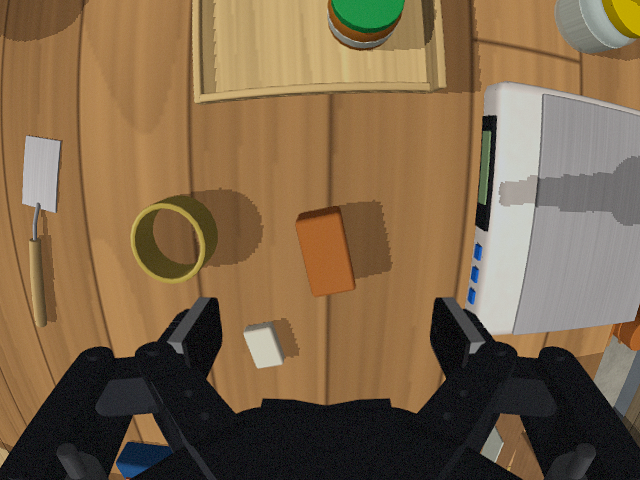

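The wrist view shows:
- brick top-face corners at about (300,223), (343,217), (355,289), (317,296)
- bar top at about (246,332), (273,326), (282,362), (257,367)
- tape at (174,240)
- tray front-right corner at (195,102)

Run:
```python
from h import *
np.set_printoptions(precision=4,suppress=True)
def rect(P,z):
    Q=np.array([at("wrist",u,v,z)[:2] for u,v in P]);e=[np.linalg.norm(Q[i]-Q[(i+1)%4]) for i in range(4)]
    d=Q[2]+Q[3]-Q[0]-Q[1];print(Q.mean(0),np.array(e),"long axis yaw deg",np.degrees(np.arctan2(d[1],d[0])))
rect([(300,223),(343,217),(355,289),(317,296)],.04)
rect([(246,332),(273,326),(282,362),(257,367)],.018)
for u,v,z in [(195,102,.02),(443,88,.05),(174,240,.045)]:print(at("wrist",u,v,z))
```

```text
[ 0.5778 -0.3538] [0.0397 0.0725 0.0377 0.0747] long axis yaw deg -78.88563524545752
[ 0.5063 -0.4695] [0.0322 0.0486 0.0311 0.0485] long axis yaw deg -80.41718967457348
[ 0.4482 -0.2048  0.02  ]
[ 0.6762 -0.1953  0.05  ]
[ 0.428  -0.3361  0.045 ]
```

Call:
{"op": "carry_out", "data": {"moves": [1,0.002,0.051,0,0,0,-10.5,1,0,0,0.05,0,0,0,1,0,0,0.055,0,0,0,1,0,0,0.05,0,0,0,1,0,0,0,0,0,0]}}

```text
clock: 1.45
tcp_pos: [0.5766, -0.3676, 0.0784]
orientation: [0.001, 0.996, 0.094, -0.001]
wrist_force: [-1.0, 0.4, -0.6]
finger_gap: 0.0856
```

Run:
```python
from h import *
st=snap("wrist","w2.png");print(st["tcp_pos"],st["joint_pos"])
```

```text
[ 0.57656058 -0.36760479  0.07840678] [-0.68330438  0.60501339  0.09455932  1.06072317 -0.00365628  0.69998394]
```

View pics/w2.png

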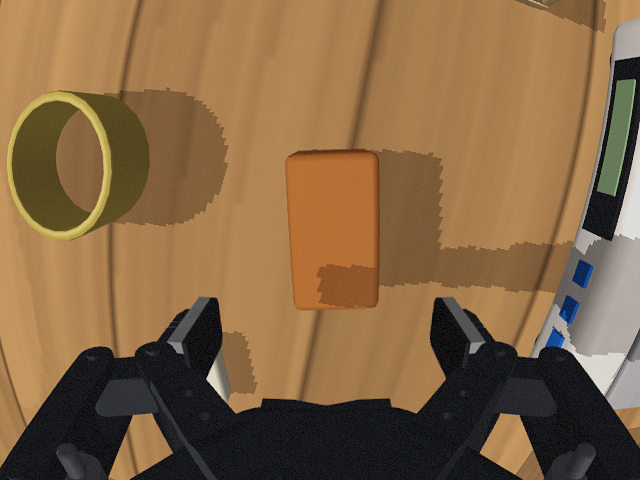

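The brick now shows corners at (287,156), (379,152), (379,306), (296,309), nearly square to the jaws, with the TCP a little too far in y.

Run:
```python
from h import *
np.set_printoptions(precision=4,suppress=True)
st=env.get_state()
Q=np.array([at("wrist",u,v,.04) for u,v in [(287,156),(379,152),(379,306),(296,309)]])
T=Rt(st["orientation"]);c=Q.mean(0);print(c,np.linalg.norm(Q-np.roll(Q,-1,0),axis=1));d=Q[2]+Q[3]-Q[0]-Q[1];print(np.degrees(np.arctan2(d[1],d[0])))
print("tool shift",T.T@(c-st["tcp_pos"]))
```

```text
[ 0.5785 -0.3458  0.04  ] [0.0427 0.0785 0.0433 0.0781]
-77.21096074691145
tool shift [ 0.0045 -0.0229  0.0414]
```

Call:
{"op": "carry_out", "data": {"moves": [1,0.004,-0.02,0,0,0,-2,1,0,-0.002,0.03,0,0,0,1,0,0,0.026,0,0,0,1,0,0,0,0,0,0,-1,0,0,0,0,0,0], "squeeze": 40}}

```text
clock: 2.12
tcp_pos: [0.5867, -0.3464, 0.04]
orientation: [0.01, 0.993, 0.116, 0.008]
wrist_force: [0.2, -0.3, 1.1]
finger_gap: 0.0698
```

Call:
{"op": "carry_out", "data": {"moves": [-1,0,0,0,0,0,0,-1,0,0,0,0,0,0,-1,0,0,0,0,0,0,-1,0,0,0,0,0,0,-1,0,0,-0.01,0,0,0]}}

```text
clock: 2.75
tcp_pos: [0.587, -0.3465, 0.0531]
orientation: [0.011, 0.993, 0.116, 0.009]
wrist_force: [0.1, -0.0, -2.4]
finger_gap: 0.0422
```

The grip is shallow because the descent stopped 18 mm short. I'll set the brick down and regrip deeper.

Call:
{"op": "carry_out", "data": {"moves": [-1,0,0,0.012,0,0,0,-1,0,0,0.002,0,0,0,0.3,0,0,0,0,0,0,0.3,0,0,0.01,-1,0,0,0.3,0,0,0.012,0,0,0]}}

```text
clock: 3.38
tcp_pos: [0.5907, -0.3494, 0.0201]
orientation: [0.022, 0.993, 0.116, 0.013]
wrist_force: [1.0, 0.4, -0.5]
finger_gap: 0.0555
```

```bash
cat >> h.py <<'E'
def plan(p,yaw):
    np.set_printoptions(precision=4,suppress=True)
    st=env.get_state();T=Rt(st["orientation"]);a=np.radians(yaw)
    D=np.array([[np.cos(a),np.sin(a),0],[np.sin(a),-np.cos(a),0],[0,0,-1.]])
    print("tcp",st["tcp_pos"],"yaw",np.degrees(np.arctan2(T[1,0],T[0,0])),"gap",st["finger_gap"],"F",st["wrist_force"])
    print("shift",T.T@(np.array(p)-st["tcp_pos"]),"turn",np.degrees(R.from_matrix(T.T@D).as_rotvec()),"j6",st["joint_pos"][5])
E
python3 -c "
from h import *
s=env.get_state();p=s['tcp_pos'];plan([p[0],p[1],.02],12.8)"
```

```text
tcp [ 0.5907 -0.3494  0.0201] yaw 13.329200590157212 gap 0.055530533813174944 F [ 0.9633  0.3822 -0.4625]
shift [-0.     -0.      0.0001] turn [ 2.6991 -1.2229  0.5005] j6 0.6932399838990456
```

Call:
{"op": "carry_out", "data": {"moves": [0.3,0,0,0,2.7,-1.2,0,-1,0,0,0,0,0,0,-1,0,0,0,0,0,0,-1,0,0,0,0,0,0,-1,0,0,-0.03,0,0,0]}}

```text
clock: 4.0
tcp_pos: [0.5875, -0.3473, 0.0443]
orientation: [-0.003, 0.993, 0.116, -0.003]
wrist_force: [0.6, -0.3, -1.2]
finger_gap: 0.0439
```

Call:
{"op": "carry_out", "data": {"moves": [-1,0,0,-0.05,0,0,0,-1,0,0,-0.05,0,0,0,-1,0,0,-0.03,0,0,0,-1,0,0,0,0,0,0,-1,0,0,0,0,0,0]}}

```text
clock: 4.62
tcp_pos: [0.5874, -0.3468, 0.1736]
orientation: [-0.004, 0.993, 0.116, -0.004]
wrist_force: [-0.2, 0.2, -1.9]
finger_gap: 0.0433
```

Run:
```python
from h import *
plan([.56,-.012,.2],92.7)
st=snap("wrist","w3.png")
```

```text
tcp [ 0.5874 -0.3468  0.1736] yaw 13.309322361370102 gap 0.04329833070934933 F [-0.1972  0.2045 -1.891 ]
shift [ 0.0502 -0.3324 -0.0237] turn [ -0.7562  -0.0044 -79.3917] j6 0.6875798969462358
```

View pics/w3.png

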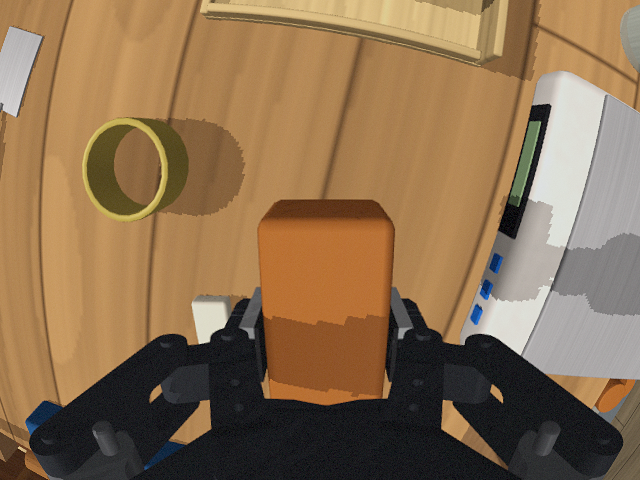

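Run:
```python
from h import *
st=env.get_state();T=Rt(st["orientation"])
for u,v in [(262,226),(392,226),(270,396),(382,396)]:
    for dz in (.018,.024): print(u,v,dz,T.T@(at("wrist",u,v,st["tcp_pos"][2]+dz)-st["tcp_pos"]))
```

```text
262 226 0.018 [-0.02058136 -0.04231092 -0.0174377 ]
262 226 0.024 [-0.01951197 -0.04381591 -0.02343219]
392 226 0.018 [ 0.02088048 -0.04240898 -0.01776094]
392 226 0.024 [ 0.01976929 -0.04390882 -0.02373843]
270 396 0.018 [-0.0220524   0.02586683 -0.01807517]
270 396 0.024 [-0.02090565  0.02077619 -0.02403613]
382 396 0.018 [ 0.02177833  0.0255752  -0.01841508]
382 396 0.024 [ 0.02061991  0.0204999  -0.02435817]
```

Call:
{"op": "carry_out", "data": {"moves": [-1,0.008,-0.0552,0,-0.7,0,-10.5,-1,0.018,-0.053,0,0,0,-10.5,-1,0.027,-0.049,0,0,0,-10.5,-1,0.0356,-0.043,0,0,0,-10.5,-1,0.043,-0.0357,0,0,0,-10.5]}}

```text
clock: 5.3
tcp_pos: [0.5546, -0.0641, 0.161]
orientation: [-0.006, 0.835, 0.551, -0.007]
wrist_force: [0.6, 1.1, -1.8]
finger_gap: 0.043
```

Run:
```python
from h import *
plan([.56,-.012,.2],92.7)
```

```text
tcp [ 0.5546 -0.0641  0.161 ] yaw 66.83832697490949 gap 0.043046431364784414 F [ 0.6056  1.0908 -1.8169]
shift [ 0.0498 -0.0163 -0.039 ] turn [ -1.1055   0.0923 -25.8639] j6 0.14714875254554932
```

Call:
{"op": "carry_out", "data": {"moves": [-1,0.015,0,-0.03,-1.1,0,-9,-1,0.02,-0.03,-0.03,0,0,-9,-1,0.014,-0.03,-0.03,0,0,-8,-1,0,0,0,0,0,0,-1,0,0,0,0,0,0]}}

```text
clock: 5.92
tcp_pos: [0.5012, 0.0002, 0.2429]
orientation: [-0.006, 0.681, 0.732, -0.006]
wrist_force: [-0.5, 0.1, -1.6]
finger_gap: 0.0434
```

Run:
```python
from h import *
st=snap("wrist","w4.png");plan([.6,-.012,.1],92.7)
```

```text
tcp [0.5012 0.0002 0.2429] yaw 94.13862509726874 gap 0.04337594392759673 F [ 0.7129  0.0309 -1.5692]
shift [-0.0195  0.1003  0.1411] turn [-1.0346 -0.0601  1.4392] j6 -0.23050574307169058
```

View pics/w4.png

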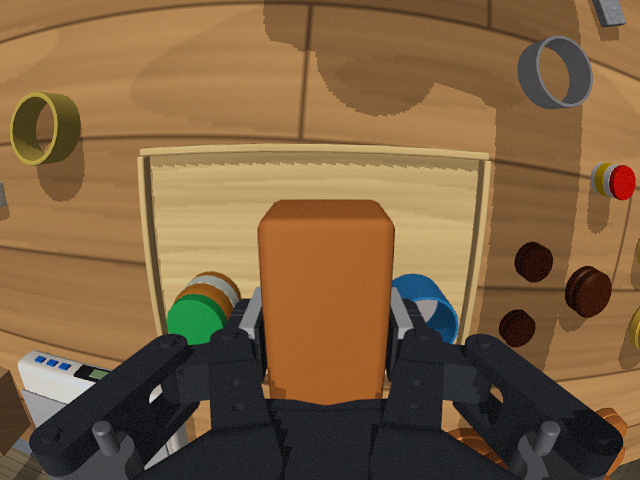

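Tray front corners appear at (139,156) on the right and (489,156) on the left, with the jar lid at (196,321).

Run:
```python
from h import *
a=at("wrist",139,156,.02)[:2];b=at("wrist",489,156,.02)[:2]
print(a,b,np.linalg.norm(a-b),at("wrist",196,321,.074)[:2])
y=np.arctan2(-(b-a)[0],(b-a)[1]);print("yaw",y,"centre",(a+b)/2+.1175*np.array([np.cos(y),np.sin(y)]))
im=cv2.imread("pics/scene0.png")
cv2.imwrite("pics/crop2.png",cv2.resize(im[210:315,215:405],None,fx=4.2,fy=4.2,interpolation=2))
```

```text
[ 0.45359586 -0.19644399] [0.42945987 0.16146243] 0.35871932237398996 [ 0.60334092 -0.11559812]
yaw 0.0673346543627587 centre [ 0.5587616  -0.00958493]
```

View pics/crop2.png

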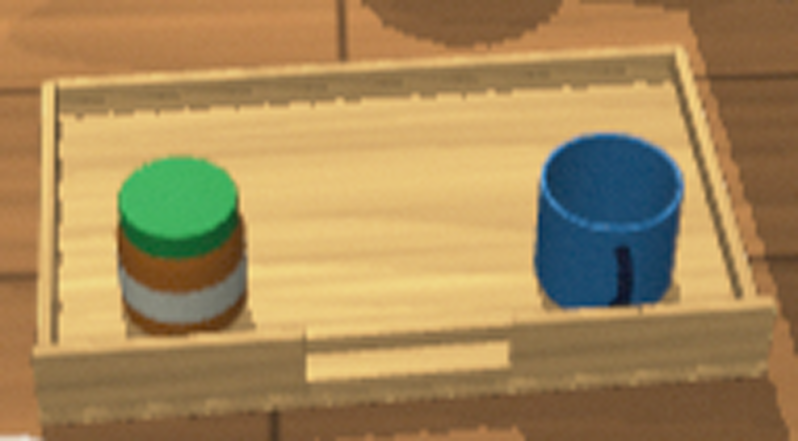

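In the crop, the tray's front corners are at (42,84) and (682,47), and its back-board top outer corners at (35,352) and (774,303). The lid centre is at (179,199) and the mug rim centre at (612,184).

Run:
```python
from h import *
from scipy.optimize import least_squares as ls
f=lambda u,v,z:at("scene",215+(u+.5)/4.2-.5,210+(v+.5)/4.2-.5,z)[:2]
W=[f(42,84,.02),f(682,47,.02),f(35,352,.05),f(774,303,.05),f(179,199,.074),f(612,184,.068)]
L=np.array([[-.1175,-.18],[-.1175,.18],[.1175,-.18],[.1175,.18],[.047,-.105],[.047,.105]])
W+= [np.array([.4536,-.1964]),np.array([.4295,.1615]),np.array([.6033,-.1156])]
L=np.vstack([L,L[[0,1,4]]]);W=np.array(W);np.set_printoptions(precision=4,suppress=True);print(W)
def m(p,L=L):c,s=np.cos(p[2]),np.sin(p[2]);return L@np.array([[c,s],[-s,c]])+p[:2]
for idx in (range(6),range(9)):
    i=list(idx);r=ls(lambda p:(m(p,L[i])-W[i]).ravel(),[.56,-.01,.05]);print(r.x,r.fun.reshape(-1,2)*1000)
print(m(r.x,np.array([[.047,0],[-.042,.105],[-.042,-.105],[-.042,0]])),np.degrees(r.x[2]))
```

```text
[[ 0.4496 -0.1976]
 [ 0.4291  0.1617]
 [ 0.677  -0.1829]
 [ 0.6578  0.173 ]
 [ 0.6    -0.1158]
 [ 0.5903  0.1   ]
 [ 0.4536 -0.1964]
 [ 0.4295  0.1615]
 [ 0.6033 -0.1156]]
[ 0.5517 -0.0111  0.055 ] [[-5.3517  0.3132]
 [-4.6925  0.4456]
 [ 1.8883 -1.483 ]
 [ 1.2428  2.055 ]
 [ 4.3663  2.3971]
 [ 2.5467 -3.7278]]
[ 0.5531 -0.0113  0.0564] [[-3.6139 -0.047 ]
 [-3.4702  0.0567]
 [ 3.6073 -1.5066]
 [ 2.4463  2.0026]
 [ 5.9835  2.2665]
 [ 3.8632 -3.8752]
 [-7.6394 -1.261 ]
 [-3.8452  0.2658]
 [ 2.6684  2.0982]]
[[ 0.6    -0.0087]
 [ 0.5053  0.0911]
 [ 0.5171 -0.1185]
 [ 0.5112 -0.0137]] 3.233494438760172
```

Call:
{"op": "carry_out", "data": {"moves": [-1,-0.008,0.05,0,-1,0,1,-1,-0.008,0.05,0.02,0,0,0,-1,0,0,0.05,0,0,0,-1,0,0,0.05,0,0,0,-1,0,0,0,0,0,0]}}

```text
clock: 6.6
tcp_pos: [0.6049, -0.0133, 0.1097]
orientation: [-0.004, 0.691, 0.723, -0.002]
wrist_force: [-0.2, -0.0, -1.9]
finger_gap: 0.0438
```

Run:
```python
from h import *
plan([.603,-.0085,.029],93.2)
```

```text
tcp [ 0.6049 -0.0133  0.1097] yaw 92.57999079149097 gap 0.043786592384392226 F [-0.1745 -0.0049 -1.8749]
shift [ 0.0047 -0.001   0.0807] turn [-0.4987 -0.1387 -0.6194] j6 -0.19995358843732752
```

Call:
{"op": "carry_out", "data": {"moves": [-1,0.0047,0,0.03,-0.5,0,-0.6,-1,0,-0.001,0.025,0,0,0,-1,0,0,0.015,0,0,0,-1,0,0,0.006,0,0,0,-1,0,0,0,0,0,0]}}

```text
clock: 7.22
tcp_pos: [0.6086, -0.011, 0.0371]
orientation: [0.002, 0.689, 0.725, 0.003]
wrist_force: [-0.6, -0.2, -2.5]
finger_gap: 0.0435
```

Run:
```python
from h import *
plan([.603,-.0085,.029],93.2)
```

```text
tcp [ 0.6086 -0.011   0.0371] yaw 92.9504902117996 gap 0.043544556364529925 F [-0.5901 -0.1885 -2.5355]
shift [ 0.0027 -0.0055  0.008 ] turn [ 0.3974 -0.0539 -0.2497] j6 -0.20242158602181784
```

Call:
{"op": "carry_out", "data": {"moves": [-1,0.0025,-0.005,0,0.4,0,0,-1,0,0,0.004,0,0,0,-1,0,0,0.004,0,0,0,-1,0,0,0.002,0,0,0,-1,0,0,0,0,0,0]}}

```text
clock: 7.85
tcp_pos: [0.6049, -0.0087, 0.0291]
orientation: [0.001, 0.689, 0.725, 0.001]
wrist_force: [-0.4, -0.7, -2.7]
finger_gap: 0.0435
```

Run:
```python
from h import *
plan([.603,-.0085,.029],93.2)
```

```text
tcp [ 0.6049 -0.0087  0.0291] yaw 92.95725108584227 gap 0.04346345283876375 F [-0.3992 -0.7187 -2.6726]
shift [ 0.0003 -0.0019  0.0001] turn [ 0.206  -0.0083 -0.2428] j6 -0.1990567358813112
```

Call:
{"op": "carry_out", "data": {"moves": [-1,0,-0.002,0.002,0,0,0,-1,0,0,0.002,0,0,0,-1,0,0,0.001,0,0,0,-1,0,0,0,0,0,0,-1,0,0,0,0,0,0]}}

```text
clock: 8.48
tcp_pos: [0.6029, -0.0088, 0.026]
orientation: [0.002, 0.689, 0.725, 0.002]
wrist_force: [0.1, 1.3, -1.2]
finger_gap: 0.0435
```

Call:
{"op": "carry_out", "data": {"moves": [-1,0,0,0.001,0,0,0,0.4,0,0,0,0,0,0,0.4,0,0,0,0,0,0,0.4,0,0,-0.03,0,0,0,0.4,0,0,-0.05,0,0,0]}}

```text
clock: 9.1
tcp_pos: [0.5998, -0.0085, 0.1025]
orientation: [-0.002, 0.689, 0.725, -0.001]
wrist_force: [1.2, 0.1, 0.4]
finger_gap: 0.0599
```

Call:
{"op": "carry_out", "data": {"moves": [0.4,0,-0.03,-0.06,0,0,0,0.4,0,-0.03,-0.05,0,0,0,0.4,0,-0.05,0,0,0,0,0.4,0,0,0,0,0,0,0.4,0,0,0,0,0,0]}}

```text
clock: 9.72
tcp_pos: [0.4925, -0.015, 0.2162]
orientation: [0.003, 0.689, 0.725, 0.002]
wrist_force: [0.3, -0.5, 0.3]
finger_gap: 0.0596
```

Run:
```python
from h import *
st=snap("wrist","w5.png");plan([.52,-.43,.2],10)
```

```text
tcp [ 0.4921 -0.0148  0.2158] yaw 92.94655437232109 gap 0.05986871515165207 F [-0.1235  0.0853  0.592 ]
shift [-0.416   0.0065  0.0162] turn [ 0.2641 -0.1684 82.9465] j6 -0.24508729543287378
```

View pics/w5.png

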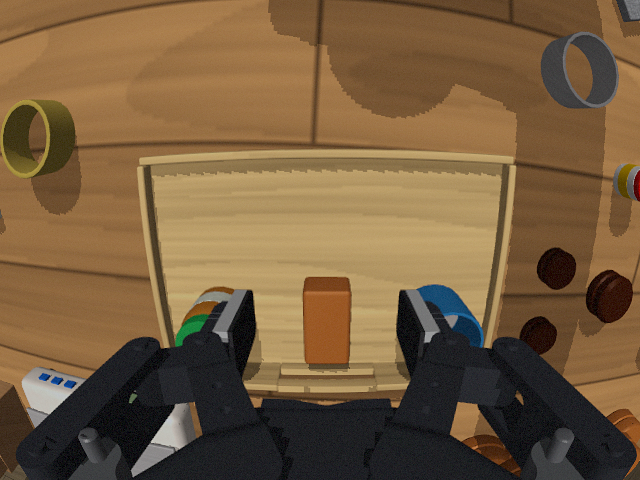

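The brick stands between jar and mug, square to the tray, with its top at (304,290)–(350,362). I'll check its position and move to the bar.

Run:
```python
from h import *
np.set_printoptions(precision=4,suppress=True)
Q=np.array([at("wrist",u,v,.048)[:2] for u,v in [(304,288),(350,288),(350,362),(305,363)]]);print(Q,Q.mean(0))
d=Q[0]+Q[1]-Q[2]-Q[3];print(np.degrees(np.arctan2(*-d[::-1])))
a,b=at("wrist",139,164,.02)[:2],at("wrist",514,160,.02)[:2];print(a,b,np.degrees(np.arctan2(-(b-a)[0],(b-a)[1])))
```

```text
[[ 0.5543 -0.0306]
 [ 0.5522  0.0098]
 [ 0.6314  0.0161]
 [ 0.6348 -0.0274]] [ 0.5931 -0.008 ]
3.385033748746291
[ 0.4513 -0.1956] [0.4288 0.162 ] 3.6058036454191953
```

Call:
{"op": "carry_out", "data": {"moves": [0.4,-0.052,0,0,0,0,10.5,0.4,-0.051,0.01,0,0,0,10.5,0.4,-0.0485,0.019,0,0,0,10.5,0.4,-0.044,0.0275,0,0,0,10.5,0.4,-0.0385,0.035,0,0,0,10.5]}}

```text
clock: 10.4
tcp_pos: [0.5111, -0.2795, 0.2131]
orientation: [0.0, 0.941, 0.338, 0.003]
wrist_force: [0.9, 0.6, -0.5]
finger_gap: 0.0598
```

Call:
{"op": "carry_out", "data": {"moves": [0.4,-0.0315,0.0415,0,0,0,10.5,0.4,-0.023,0.0465,0,0,0,10.5,0.4,-0.005,0.025,0.05,0,0,9,0.4,0,0,0,0,0,0,0.4,0,0,0,0,0,0]}}

```text
clock: 11.02
tcp_pos: [0.5219, -0.42, 0.157]
orientation: [-0.001, 0.997, 0.074, 0.003]
wrist_force: [-0.2, 0.0, 0.3]
finger_gap: 0.0599
```

Run:
```python
from h import *
st=snap("wrist","w6.png");plan([.507,-.465,.1],10)
```

```text
tcp [ 0.5215 -0.4194  0.1565] yaw 8.511805004070714 gap 0.05961132749478438 F [-0.793  -0.4826 -0.0262]
shift [-0.0214  0.043   0.0563] turn [-0.0957 -0.2705 -1.488 ] j6 0.6230120964202193
```

View pics/w6.png

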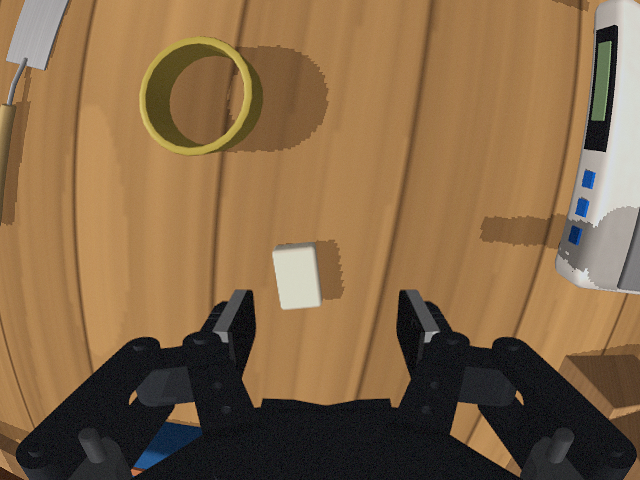

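Bar top corners are at (274,249), (315,245), (321,305), (281,309). While the arm is clear of the tray, I'll check the brick's placing in the scene camera.

Run:
```python
from h import *
np.set_printoptions(precision=4,suppress=True)
Q=np.array([at("wrist",u,v,.018) for u,v in [(274,249),(315,245),(321,305),(281,309)]]);c=Q.mean(0)
d=Q[2]+Q[3]-Q[0]-Q[1];print(c,np.linalg.norm(Q-np.roll(Q,-1,0),axis=1),np.degrees(np.arctan2(d[1],d[0])))
plan([c[0],c[1],.06],np.degrees(np.arctan2(d[1],d[0]))+90)
snap("scene","s2.png",(215,205,405,315),4.2)
```

```text
[ 0.5059 -0.4608  0.018 ] [0.0317 0.0508 0.0328 0.0513] -77.18569533707004
tcp [ 0.5215 -0.4194  0.1565] yaw 8.511805004070714 gap 0.05961132749478438 F [-0.793  -0.4826 -0.0262]
shift [-0.022   0.0388  0.0963] turn [-0.0891 -0.2729 -4.3023] j6 0.6230120964202193
```

View pics/s2.png

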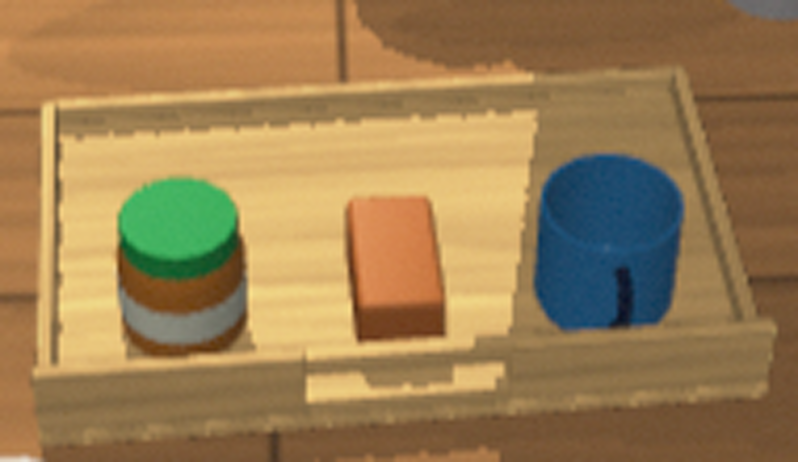

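The crop shows brick top corners at (348,199), (430,197), (443,303), (357,306). The lid centre is at (179,220) and the mug rim at (612,205).

Run:
```python
from h import *
np.set_printoptions(precision=4,suppress=True)
f=lambda u,v,z:at("scene",215+(u+.5)/4.2-.5,205+(v+.5)/4.2-.5,z)[:2]
Q=np.array([f(u,v,.048) for u,v in [(348,199),(430,197),(443,303),(357,306)]])
j,m=f(179,220,.074),f(612,205,.068);print(Q,Q.mean(0),j,m,(j+m)/2,np.degrees(np.arctan2(-(m-j)[0],(m-j)[1])))
d=Q[2]+Q[3]-Q[0]-Q[1];print(np.degrees(np.arctan2(d[1],d[0])))
```

```text
[[ 0.5603 -0.0316]
 [ 0.5603  0.0106]
 [ 0.636   0.0129]
 [ 0.6366 -0.0294]] [ 0.5983 -0.0094] [ 0.6    -0.1158] [0.5903 0.1   ] [ 0.5951 -0.0079] 2.580125437282065
1.6622324098140882
```

Call:
{"op": "carry_out", "data": {"moves": [0.4,-0.022,0.039,0,0,0,-4.3,0.4,0,0,0.05,0,0,0,0.4,0,0,0.05,0,0,0,0.4,0,0,0,0,0,0,0.4,0,0,0,0,0,0]}}

```text
clock: 11.75
tcp_pos: [0.513, -0.4613, 0.0678]
orientation: [0.006, 0.993, 0.119, 0.008]
wrist_force: [-0.5, -0.5, 0.4]
finger_gap: 0.0596
```

Run:
```python
from h import *
plan([.5059,-.4608,.012],12.8)
```

```text
tcp [ 0.513  -0.4613  0.0678] yaw 13.659977976690687 gap 0.05956767219370448 F [-0.5148 -0.4611  0.4083]
shift [-0.0075 -0.0029  0.0557] turn [ 0.8058 -0.7959  0.8544] j6 0.4815620926072677
```

Call:
{"op": "carry_out", "data": {"moves": [0.4,-0.0075,-0.003,0,0.8,-0.8,0.8,0.4,0,0,0.025,0,0,0,0.4,0,0,0.02,0,0,0,0.4,0,0,0,0,0,0,0.4,0,0,0,0,0,0]}}

```text
clock: 12.38
tcp_pos: [0.509, -0.4645, 0.0348]
orientation: [0.006, 0.994, 0.112, 0.004]
wrist_force: [-1.0, 0.4, -0.3]
finger_gap: 0.0599
```

Run:
```python
from h import *
plan([.5059,-.4608,.017],12.8)
```

```text
tcp [ 0.509  -0.4645  0.0348] yaw 12.842472383655501 gap 0.05987393881401873 F [-1.0113  0.3648 -0.3195]
shift [-0.0023 -0.0046  0.0178] turn [ 0.7715 -0.3203  0.0403] j6 0.4911980798171704
```

Call:
{"op": "carry_out", "data": {"moves": [0.4,-0.0023,-0.0046,0.008,0.8,-0.3,0,0.4,0,0,0.008,0.3,-0.2,0,0.4,0,0,0.005,0,0,0,0.4,0,0,0,0,0,0,0.4,0,0,0,0,0,0]}}

```text
clock: 13.0
tcp_pos: [0.5063, -0.4613, 0.0146]
orientation: [-0.002, 0.994, 0.112, -0.002]
wrist_force: [1.2, 0.5, -0.2]
finger_gap: 0.06
```

Run:
```python
from h import *
plan([.5059,-.4608,.016],12.8)
```

```text
tcp [ 0.5063 -0.4613  0.0146] yaw 12.833601511409139 gap 0.060002832635720184 F [ 1.237   0.475  -0.2359]
shift [-0.0003 -0.0006 -0.0014] turn [-0.2704  0.1498  0.0332] j6 0.4908915806068065
```

Call:
{"op": "carry_out", "data": {"moves": [0.4,0,0,-0.002,0,0,0,-1,0,0,0,0,0,0,-1,0,0,0,0,0,0,-1,0,0,0,0,0,0,-1,0,0,0,0,0,0], "squeeze": 25}}

```text
clock: 13.62
tcp_pos: [0.5066, -0.4615, 0.0174]
orientation: [-0.002, 0.994, 0.112, -0.001]
wrist_force: [0.7, -0.9, -0.6]
finger_gap: 0.0331
```

Call:
{"op": "carry_out", "data": {"moves": [-1,0,0,-0.02,0,0,0,-1,0,0,-0.05,0,0,0,-1,0,0,-0.05,0,0,0,-1,0,0,-0.03,0,0,0,-1,0,0,0,0,0,0]}}

```text
clock: 14.25
tcp_pos: [0.5062, -0.4611, 0.1694]
orientation: [-0.004, 0.994, 0.112, -0.003]
wrist_force: [0.5, -0.3, -1.2]
finger_gap: 0.0332
```

Run:
```python
from h import *
plan([.598,-.009,.16],92.5)
st=snap("wrist","w7.png",(200,180,450,420),2.4)
```

```text
tcp [ 0.5062 -0.4611  0.1694] yaw 12.832682892783415 gap 0.03323736628011827 F [ 0.4719 -0.3105 -1.1501]
shift [ 0.19   -0.4203  0.0118] turn [ -0.5375  -0.1066 -79.6677] j6 0.490924134801639
```

View pics/w7.png

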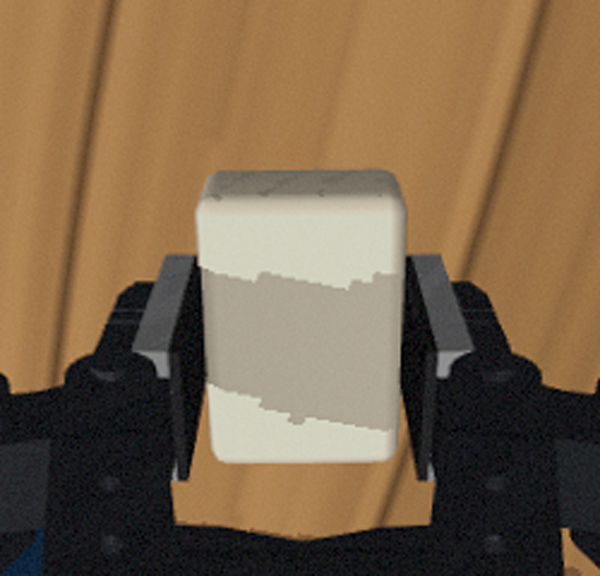

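The bar is held square, spanning crop rows 205–462.

Run:
```python
from h import *
st=env.get_state();T=Rt(st["orientation"])
for v in (265.4,372.5): print(T.T@(at("wrist",325,v,st["tcp_pos"][2]+.001)-st["tcp_pos"]))
```

```text
[-0.00050483 -0.02289414 -0.00076619]
[-0.00052741  0.02607711 -0.00126043]
```

Call:
{"op": "carry_out", "data": {"moves": [-1,0.0237,-0.0526,0,-0.5,0,-10,-1,0.0325,-0.0476,0,0,0,-10,-1,0.04,-0.041,0,0,0,-10,-1,0.047,-0.034,0,0,0,-10,-1,0.052,-0.025,0,0,0,-10]}}

```text
clock: 14.92
tcp_pos: [0.5564, -0.1719, 0.1558]
orientation: [-0.008, 0.848, 0.529, -0.005]
wrist_force: [0.9, -0.5, -1.3]
finger_gap: 0.0334
```

Call:
{"op": "carry_out", "data": {"moves": [-1,0.0556,-0.0156,0,0,0,-10,-1,0.04,0,0,0,0,-10,-1,0.02,0,0,0,0,-10,-1,0,0,0,0,0,0,-1,0,0,0,0,0,0]}}

```text
clock: 15.55
tcp_pos: [0.574, -0.0471, 0.1461]
orientation: [-0.016, 0.675, 0.738, -0.006]
wrist_force: [0.2, -0.6, -0.7]
finger_gap: 0.0335
```

Run:
```python
from h import *
plan([.598,-.009,.1],92.5)
```

```text
tcp [ 0.574  -0.0471  0.1461] yaw 95.1024241064828 gap 0.033453081346404734 F [ 0.2433 -0.6358 -0.6634]
shift [0.0351 0.0288 0.0457] turn [-1.8117 -0.8247  2.6157] j6 -0.31304877421014526
```

Call:
{"op": "carry_out", "data": {"moves": [-1,0.035,0.026,0,-1.8,-0.8,2.6,-1,0,0,0.02,0,0,0,-1,0,0,0.02,0,0,0,-1,0,0,0.01,0,0,0,-1,0,0,0,0,0,0]}}

```text
clock: 16.18
tcp_pos: [0.5966, -0.0156, 0.0921]
orientation: [-0.0, 0.699, 0.716, -0.001]
wrist_force: [-0.1, -0.3, 0.0]
finger_gap: 0.0332
```

Run:
```python
from h import *
plan([.5965,-.009,.066],92.5)
```

```text
tcp [ 0.5966 -0.0156  0.0921] yaw 91.3706213949303 gap 0.033226117009426244 F [-0.0518 -0.3061  0.0347]
shift [0.0066 0.0001 0.0261] turn [-0.0992  0.0479 -1.1294] j6 -0.1838746720679172
```

Call:
{"op": "carry_out", "data": {"moves": [-1,0.0066,0,0.01,0,0,-1.1,-1,0,0,0.008,0,0,0,-1,0,0,0.005,0,0,0,-1,0,0,0,0,0,0,-1,0,0,0,0,0,0]}}

```text
clock: 16.8
tcp_pos: [0.5974, -0.0094, 0.0691]
orientation: [0.001, 0.692, 0.722, -0.0]
wrist_force: [-0.2, -0.5, -0.2]
finger_gap: 0.0329
```

Run:
```python
from h import *
plan([.5965,-.009,.066],92.5)
```

```text
tcp [ 0.5974 -0.0094  0.0691] yaw 92.43779726029084 gap 0.032888691013009785 F [-0.236  -0.4811 -0.2063]
shift [ 0.0004 -0.0009  0.0031] turn [ 0.0351  0.0746 -0.0622] j6 -0.1920146022596205
```

Call:
{"op": "carry_out", "data": {"moves": [-1,0,-0.001,0.002,0,0,0,-1,0,0,0.0015,0,0,0,-1,0,0,0.001,0,0,0,-1,0,0,0,0,0,0,-1,0,0,0,0,0,0]}}

```text
clock: 17.42
tcp_pos: [0.5968, -0.0095, 0.0653]
orientation: [0.001, 0.692, 0.722, 0.0]
wrist_force: [-0.1, 0.5, 0.4]
finger_gap: 0.0333
```

Call:
{"op": "carry_out", "data": {"moves": [-1,0,0,0.001,0,0,0,0.3,0,0,0,0,0,0,0.3,0,0,0,0,0,0,0.3,0,0,-0.03,0,0,0,0.5,0,0,-0.06,0,0,0]}}

```text
clock: 18.05
tcp_pos: [0.5932, -0.009, 0.151]
orientation: [-0.003, 0.692, 0.722, -0.003]
wrist_force: [1.3, 0.6, -0.1]
finger_gap: 0.0639
```

Call:
{"op": "carry_out", "data": {"moves": [1,0.03,-0.005,-0.03,0,0,0,1,0.06,-0.01,0,0,0,0,1,0.06,-0.012,0,0,0,0,1,0.06,-0.012,0,0,0,0,1,0.06,-0.012,0,0,0,0]}}

```text
clock: 18.68
tcp_pos: [0.5368, 0.2611, 0.1878]
orientation: [0.002, 0.696, 0.718, 0.002]
wrist_force: [1.6, 0.1, 0.8]
finger_gap: 0.0852
```

Call:
{"op": "carry_out", "data": {"moves": [1,0.06,-0.012,0,0,0,0,1,0.06,-0.012,0,0,0,0,1,0.04,-0.01,0,0,0,0,1,0,0,0,0,0,0,1,0,0,0,0,0,0]}}

```text
clock: 19.3
tcp_pos: [0.4942, 0.4282, 0.1861]
orientation: [0.002, 0.693, 0.721, 0.002]
wrist_force: [0.1, -0.7, -0.6]
finger_gap: 0.0851
```

Run:
```python
from h import *
st=snap("wrist","w8.png");plan([.515,.46,.1],92.5);snap("scene","s3.png",(215,205,405,315),4.2)
```

```text
tcp [0.4943 0.4279 0.1861] yaw 92.18742588314473 gap 0.08534418023982303 F [ 0.4047 -0.3496 -0.1678]
shift [0.0313 0.0214 0.0863] turn [ 0.3507  0.0011 -0.3126] j6 0.5541199983848527
```

View pics/w8.png

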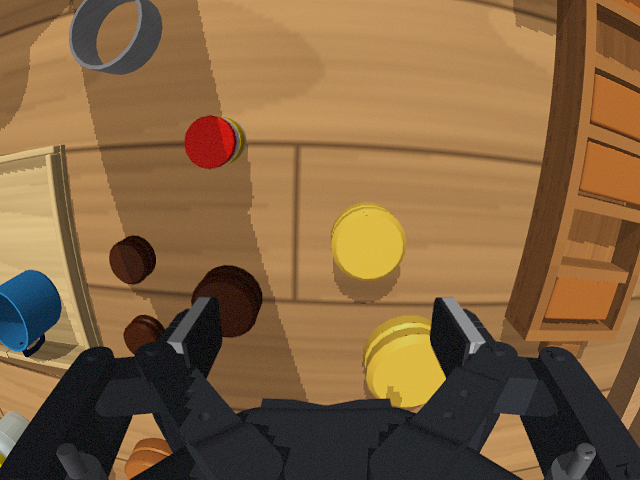

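The wrist view shows the pale round's top centre at (369,243), the dark round at about (231,302) and the tin lid at (209,142). The bigger pale at (405,365) and small darks at (132,260) and (145,335) stay.

Run:
```python
from h import *
for n,u,v,z in [("pale",369,243,.036),("pale edgeL",332,243,.036),("pale edgeR",406,243,.036),("dark",231,302,.036),("tin",209,142,.046),("d1",135,262,.03),("mould",135,40,.042)]:print(n,at("wrist",u,v,z))
c=at("wrist",369,243,.036);plan([c[0],c[1],.026],92.5)
```

```text
pale [0.50806211 0.46268829 0.036     ]
pale edgeL [0.50916298 0.43326585 0.036     ]
pale edgeR [0.50695691 0.49280468 0.036     ]
dark [0.56553212 0.34896615 0.036     ]
tin [0.43103162 0.33825881 0.046     ]
d1 [0.53602899 0.25659867 0.03      ]
mould [0.34448889 0.26971231 0.042     ]
tcp [0.4946 0.4274 0.1863] yaw 92.138330276685 gap 0.08551380160236512 F [0.7329 0.5011 0.0408]
shift [0.0347 0.0138 0.1604] turn [ 0.3578  0.0043 -0.3617] j6 0.5541409817330769
```

Call:
{"op": "carry_out", "data": {"moves": [1,0.034,0.014,0,0,0,0,1,0,0,0.05,0,0,0,1,0,0,0.05,0,0,0,1,0,0,0.02,0,0,0,1,0,0,0,0,0,0]}}

```text
clock: 20.02
tcp_pos: [0.5146, 0.4562, 0.0659]
orientation: [0.003, 0.698, 0.716, 0.004]
wrist_force: [-0.2, 0.4, 0.7]
finger_gap: 0.0852
```

Run:
```python
from h import *
plan([.51,.4622,.017],92.5)
```

```text
tcp [0.5146 0.4562 0.0659] yaw 91.46453431029552 gap 0.08518521631044997 F [-0.1541  0.3983  0.747 ]
shift [ 0.006  -0.0049  0.0489] turn [ 0.597  -0.0842 -1.0359] j6 0.5850592182207325
```

Call:
{"op": "carry_out", "data": {"moves": [1,0.006,-0.005,0.015,0.6,0,-1,1,0,0,0.015,0,0,0,1,0,0,0.01,0,0,0,1,0,0,0.004,0,0,0,1,0,0,0,0,0,0]}}

```text
clock: 20.65
tcp_pos: [0.5118, 0.4626, 0.0224]
orientation: [-0.0, 0.692, 0.722, 0.003]
wrist_force: [-0.2, 0.1, -0.5]
finger_gap: 0.0853
```

Run:
```python
from h import *
plan([.51,.4622,.017],92.5)
```

```text
tcp [0.5118 0.4626 0.0224] yaw 92.42707356028691 gap 0.08528161502179417 F [-0.1625  0.1475 -0.489 ]
shift [-0.0003 -0.0018  0.0054] turn [ 0.1944 -0.2368 -0.0733] j6 0.5756571986135909
```

Call:
{"op": "carry_out", "data": {"moves": [1,0,-0.002,0.005,0,0,0,-1,0,0,0,0,0,0,-1,0,0,0,0,0,0,-1,0,0,0,0,0,0,-1,0,0,0,0,0,0], "squeeze": 40}}

```text
clock: 21.28
tcp_pos: [0.5103, 0.4632, 0.0185]
orientation: [-0.0, 0.692, 0.722, 0.004]
wrist_force: [-0.4, -1.0, -1.3]
finger_gap: 0.0612
```

Call:
{"op": "carry_out", "data": {"moves": [-1,0,0,-0.02,0,0,0,-1,0,0,-0.05,0,0,0,-1,-0.02,0,-0.05,0,0,0,-1,-0.06,0,-0.02,0,0,0,-1,-0.06,0,0,0,0,0]}}

```text
clock: 21.9
tcp_pos: [0.515, 0.3228, 0.1594]
orientation: [0.0, 0.689, 0.724, 0.002]
wrist_force: [1.6, -0.5, -2.2]
finger_gap: 0.0607
```

Call:
{"op": "carry_out", "data": {"moves": [-1,-0.06,0,0,0,0,0,-1,-0.06,0,0,0,0,0,-1,-0.05,0,0,0,0,0,-1,0,0,0,0,0,0,-1,0,0,0,0,0,0]}}

```text
clock: 22.52
tcp_pos: [0.5233, 0.1443, 0.1598]
orientation: [0.001, 0.691, 0.722, 0.003]
wrist_force: [0.4, 0.1, -1.0]
finger_gap: 0.0609
```

Run:
```python
from h import *
plan([.506,.091,.08],93)
im=env.read_camera("wrist");h=cv2.cvtColor(im,cv2.COLOR_RGB2HSV);m=cv2.inRange(h,(20,140,100),(35,255,255));m[:, :200]=0;m[:,460:]=0
n,l,s,c=cv2.connectedComponentsWithStats(m);k=1+s[1:,4].argmax();print(s[k],c[k])
```

```text
tcp [0.5233 0.1443 0.1598] yaw 92.50852317107099 gap 0.060912092425005365 F [ 0.4158  0.0589 -0.9797]
shift [-0.0527 -0.0201  0.0795] turn [ 0.352 -0.154 -0.492] j6 0.07608506024509795
[  244   237   164   163 20599] [325.5878 319.6808]
```

Call:
{"op": "carry_out", "data": {"moves": [-1,-0.05,-0.015,0,0.3,0,-0.5,-1,0,0,0.035,0,0,0,-1,0,0,0.03,0,0,0,-1,0,0,0.01,0,0,0,-1,0,0,0,0,0,0]}}

```text
clock: 23.2
tcp_pos: [0.5122, 0.0992, 0.0837]
orientation: [0.0, 0.684, 0.73, 0.003]
wrist_force: [0.3, 0.0, -0.4]
finger_gap: 0.0607
```

Run:
```python
from h import *
plan([.509,.0912,.028],93)
```

```text
tcp [0.5122 0.0992 0.0837] yaw 93.69102699259011 gap 0.06074433144859338 F [ 0.2962  0.015  -0.3632]
shift [-0.008  -0.0039  0.0556] turn [ 0.2332 -0.1761  0.6907] j6 -0.028769126989750708
```

Call:
{"op": "carry_out", "data": {"moves": [-1,-0.008,-0.004,0.018,0.2,-0.2,0.7,-1,0,0,0.017,0,0,0,-1,0,0,0.01,0,0,0,-1,0,0,0.003,0,0,0,-1,0,0,0,0,0,0]}}

```text
clock: 23.82
tcp_pos: [0.5135, 0.0937, 0.0395]
orientation: [0.003, 0.687, 0.727, 0.003]
wrist_force: [0.4, -0.2, -1.4]
finger_gap: 0.0608
```

Run:
```python
from h import *
plan([.509,.0912,.0265],93)
```

```text
tcp [0.5135 0.0937 0.0395] yaw 93.24345118409747 gap 0.0607803015889673 F [ 0.4239 -0.2433 -1.3769]
shift [-0.0022 -0.0047  0.013 ] turn [0.529  0.0284 0.2436] j6 -0.029925669383452355
```

Call:
{"op": "carry_out", "data": {"moves": [-1,-0.002,-0.0047,0.005,0.5,0,0,-1,0,0,0.004,0,0,0,-1,0,0,0.003,0,0,0,-1,0,0,0,0,0,0,-1,0,0,0,0,0,0]}}

```text
clock: 24.45
tcp_pos: [0.5095, 0.0912, 0.0278]
orientation: [0.001, 0.687, 0.727, 0.0]
wrist_force: [-1.0, -0.0, -1.1]
finger_gap: 0.061
```

Call:
{"op": "carry_out", "data": {"moves": [-1,0,0,0.0015,0,0,0,0.7,0,0,0,0,0,0,0.7,0,0,0,0,0,0,0.7,0,0,-0.03,0,0,0,0.7,0,0,-0.06,0,0,0]}}

```text
clock: 25.08
tcp_pos: [0.5061, 0.0911, 0.1142]
orientation: [-0.002, 0.687, 0.727, -0.003]
wrist_force: [1.8, 0.1, -0.3]
finger_gap: 0.0723
```

Call:
{"op": "carry_out", "data": {"moves": [1,0.03,0,-0.05,0,0,0,1,0.06,0,0,0,0,0,1,0.06,0,0,0,0,0,1,0.06,0,0,0,0,0,1,0.02,0,0,0,0,0]}}

```text
clock: 25.7
tcp_pos: [0.4993, 0.3264, 0.1736]
orientation: [0.002, 0.689, 0.725, 0.004]
wrist_force: [-0.8, -1.0, 0.1]
finger_gap: 0.0854
```

Run:
```python
from h import *
plan([.57,.345,.1],93)
im=env.read_camera("wrist");cv2.imwrite("pics/w9.png",im[:,:,::-1])
b=im.astype(int);m=((b.max(2)<90)&(b[:,:,0]-b[:,:,2]>12)).astype(np.uint8)*255;m=cv2.morphologyEx(m,cv2.MORPH_OPEN,np.ones((5,5)))
n,l,s,c=cv2.connectedComponentsWithStats(m)
for k in range(1,n):
    if s[k,4]>300: print(s[k],c[k],at("wrist",*c[k],.027))
```

```text
tcp [0.4993 0.3264 0.1736] yaw 92.87540324793254 gap 0.08542477024493292 F [-0.8101 -1.0367  0.1498]
shift [0.0148 0.0709 0.0743] turn [ 0.498  -0.1232 -0.1251] j6 0.3950135666885603
[ 201  237   53   54 2149] [226.2918 263.9842] [0.5353 0.249  0.027 ]
[  14  267   26   70 1055] [ 27.4483 296.3573] [0.5905 0.0112 0.027 ]
[ 302  270   73   76 4438] [337.4087 307.9358] [0.5695 0.3417 0.027 ]
[ 215  324   41   48 1442] [235.4619 348.7545] [0.6172 0.2528 0.027 ]
```

Call:
{"op": "carry_out", "data": {"moves": [1,0.007,0.035,0,0.5,0,0,1,0.006,0.034,0.03,0,0,0,1,0,0,0.04,0,0,0,1,0,0,0.01,0,0,0,1,0,0,0,0,0,0]}}

```text
clock: 26.38
tcp_pos: [0.5694, 0.3412, 0.0926]
orientation: [-0.001, 0.689, 0.724, 0.0]
wrist_force: [-0.1, 0.4, 0.8]
finger_gap: 0.0855
```

Run:
```python
from h import *
plan([.57,.3425,.0175],93)
im=env.read_camera("wrist");cv2.imwrite("pics/w10.png",im[:,:,::-1])
b=im.astype(int);m=((b.max(2)<90)&(b[:,:,0]-b[:,:,2]>12)).astype(np.uint8)*255;m=cv2.morphologyEx(m,cv2.MORPH_OPEN,np.ones((5,5)))
n,l,s,c=cv2.connectedComponentsWithStats(m)
for k in range(1,n):
    if s[k,4]>600: print(s[k],c[k],at("wrist",*c[k],.03))
```

```text
tcp [0.5694 0.3412 0.0926] yaw 92.83000139789596 gap 0.08546973113414634 F [-0.0732  0.3835  0.8039]
shift [0.0012 0.0007 0.0751] turn [-0.0337 -0.0565 -0.17  ] j6 0.3691759746632244
[ 141  165   66   74 3375] [175.2661 198.9825] [0.5358 0.2557 0.03  ]
[ 270  210  109  111 9476] [324.2168 265.6699] [0.5704 0.341  0.03  ]
[148 295  48  46 970] [165.0711 314.6773] [0.6095 0.2424 0.03  ]
```

Call:
{"op": "carry_out", "data": {"moves": [0.75,0,0.001,0.02,0,0,0,0.75,0,0,0.02,0,0,0,0.75,0,0,0.02,0,0,0,0.75,0,0,0.006,0,0,0,0.75,0,0,0,0,0,0]}}

```text
clock: 27.05
tcp_pos: [0.5756, 0.343, 0.0368]
orientation: [0.003, 0.69, 0.724, 0.007]
wrist_force: [-0.2, -0.4, -0.4]
finger_gap: 0.0745
```

Run:
```python
from h import *
plan([.5704,.341,.0175],93)
```

```text
tcp [0.5756 0.343  0.0368] yaw 92.81766682488485 gap 0.07449732720026572 F [-0.1983 -0.431  -0.3574]
shift [-0.0018 -0.0056  0.0192] turn [ 0.8036 -0.3561 -0.1848] j6 0.36818989954059855
```

Call:
{"op": "carry_out", "data": {"moves": [0.75,-0.002,-0.0056,0.007,0.8,-0.3,0,0.75,0,0,0.007,0,0,0,0.75,0,-0.001,0.004,0,0,0,0.75,0,0,0,0,0,0,-1,0,0,0,0,0,0]}}

```text
clock: 27.68
tcp_pos: [0.5702, 0.3412, 0.0207]
orientation: [0.0, 0.689, 0.724, 0.002]
wrist_force: [-0.1, 0.2, 0.2]
finger_gap: 0.0608
```

Call:
{"op": "carry_out", "data": {"moves": [-1,0,0,0,0,0,0,-1,0,0,0,0,0,0,-1,0,0,0,0,0,0,-1,0,0,0,0,0,0,-1,0,0,0,0,0,0]}}

```text
clock: 28.3
tcp_pos: [0.5702, 0.3412, 0.0206]
orientation: [0.0, 0.689, 0.724, 0.002]
wrist_force: [-0.8, -0.7, -0.1]
finger_gap: 0.0608
```

Call:
{"op": "carry_out", "data": {"moves": [-1,0,0,-0.03,0,0,0,-1,0,0,-0.06,0,0,0,-1,-0.02,0,-0.06,0,0,0,-1,-0.06,-0.008,0,0,0,0,-1,-0.06,-0.008,0,0,0,0]}}

```text
clock: 28.92
tcp_pos: [0.5606, 0.2006, 0.1727]
orientation: [0.001, 0.687, 0.727, 0.001]
wrist_force: [1.2, -0.3, -2.0]
finger_gap: 0.0606
```

Call:
{"op": "carry_out", "data": {"moves": [-1,-0.06,-0.008,0,0,0,0,-1,-0.06,-0.008,0,0,0,0,-1,-0.06,-0.008,0,0,0,0,-1,-0.06,-0.008,0,0,0,0,-1,-0.03,0,0,0,0,0]}}

```text
clock: 29.55
tcp_pos: [0.5422, -0.0806, 0.1733]
orientation: [0.002, 0.687, 0.727, 0.001]
wrist_force: [-0.6, 0.2, -1.5]
finger_gap: 0.0607
```

Run:
```python
from h import *
plan([.52,-.1185,.1],93)
im=env.read_camera("wrist");cv2.imwrite("pics/w11.png",im[:,:,::-1])
b=im.astype(int);m=((b.max(2)<90)&(b[:,:,0]-b[:,:,2]>12)).astype(np.uint8)*255;m=cv2.morphologyEx(m,cv2.MORPH_OPEN,np.ones((5,5)))
n,l,s,c=cv2.connectedComponentsWithStats(m)
for k in range(1,n):
    if s[k,4]>900: print(s[k],c[k])
```

```text
tcp [ 0.5422 -0.0806  0.1733] yaw 93.19999259707097 gap 0.06073858823551675 F [-0.6001  0.2096 -1.547 ]
shift [-0.0365 -0.0245  0.0733] turn [0.2354 0.0508 0.2001] j6 -0.35023063411737276
[  14   40   49   68 1839] [35.4394 70.7803]
[  52   61   50   65 1737] [81.0069 93.8849]
[612 220  28  43 948] [626.8871 241.3249]
[  246   242   161   159 19768] [325.7204 322.7903]
[ 593  294   35   41 1014] [610.0542 314.5286]
[   0  387   32   93 1931] [ 11.3599 431.7462]
```

Call:
{"op": "carry_out", "data": {"moves": [-1,-0.034,-0.023,0,0.2,0,0.2,-1,0,0,0.04,0,0,0,-1,0,0,0.035,0,0,0,-1,0,0,0.02,0,0,0,-1,0,0,0,0,0,0]}}

```text
clock: 30.22
tcp_pos: [0.5214, -0.122, 0.076]
orientation: [0.002, 0.691, 0.723, -0.0]
wrist_force: [0.2, -1.1, -2.2]
finger_gap: 0.0606
```

Run:
```python
from h import *
plan([.520,-.1185,.03],93)
```

```text
tcp [ 0.5214 -0.122   0.076 ] yaw 92.63965521867684 gap 0.06063482342980958 F [ 0.2068 -1.1211 -2.1818]
shift [ 0.0037 -0.0013  0.046 ] turn [ 0.1401  0.2302 -0.3601] j6 -0.42438579135979193
```

Call:
{"op": "carry_out", "data": {"moves": [-1,0.0037,-0.003,0.015,0.3,0.2,-0.3,-1,0,0,0.013,0,0,0,-1,0,-0.001,0.01,0,0,0,-1,0,0,0.003,0,0,0,-1,0,0,0,0,0,0]}}

```text
clock: 30.85
tcp_pos: [0.5186, -0.1183, 0.0343]
orientation: [0.001, 0.688, 0.725, -0.001]
wrist_force: [0.7, 0.2, -0.6]
finger_gap: 0.0607
```

Run:
```python
from h import *
plan([.520,-.1185,.0285],93)
```

```text
tcp [ 0.5186 -0.1183  0.0343] yaw 93.00946923780009 gap 0.06067878180270268 F [ 0.717   0.1606 -0.5656]
shift [-0.0003  0.0014  0.0058] turn [-0.0019  0.0901  0.0095] j6 -0.4269722106564993
```

Call:
{"op": "carry_out", "data": {"moves": [-1,0,0,0.003,0,0,0,-1,0,0.001,0.002,0,0,0,-1,0,0,0.001,0,0,0,-1,0,0,0,0,0,0,-1,0,0,0,0,0,0]}}

```text
clock: 31.48
tcp_pos: [0.5206, -0.1187, 0.029]
orientation: [0.002, 0.688, 0.725, -0.0]
wrist_force: [-0.3, 0.1, -1.8]
finger_gap: 0.061
```

Call:
{"op": "carry_out", "data": {"moves": [-1,0,0,0.001,0,0,0,0.7,0,0,0,0,0,0,0.7,0,0,0,0,0,0,0.7,0,0,-0.03,0,0,0,0.7,0,0,-0.06,0,0,0]}}

```text
clock: 32.1
tcp_pos: [0.5175, -0.1174, 0.1162]
orientation: [-0.002, 0.688, 0.725, -0.002]
wrist_force: [1.8, -0.3, 0.5]
finger_gap: 0.0726
```

Call:
{"op": "carry_out", "data": {"moves": [0.7,0.03,-0.01,-0.06,0,0,0,0.7,0.06,-0.015,0,0,0,0,0.7,0.06,-0.015,0,0,0,0,0.7,0.06,-0.015,0,0,0,0,0.7,0.06,-0.015,0,0,0,0]}}

```text
clock: 32.72
tcp_pos: [0.4407, 0.1477, 0.1799]
orientation: [0.005, 0.692, 0.722, 0.003]
wrist_force: [0.5, 1.4, 0.3]
finger_gap: 0.0726
```

Call:
{"op": "carry_out", "data": {"moves": [0.7,0.06,-0.015,0,0,0,0,0.7,0.06,-0.01,0,0,0,0,0.7,0.04,0,0,0,0,0,0.7,0,0,0,0,0,0,0.7,0,0,0,0,0,0]}}

```text
clock: 33.35
tcp_pos: [0.406, 0.3136, 0.1801]
orientation: [0.006, 0.689, 0.724, 0.005]
wrist_force: [-0.5, 0.4, -0.2]
finger_gap: 0.073
```

```bash
cat > tin.py <<'E'
from h import *
im=env.read_camera("wrist");b=im.astype(int);m=((b[:,:,0]>110)&(b[:,:,1]<50)&(b[:,:,2]<60)).astype(np.uint8)*255
n,l,s,c=cv2.connectedComponentsWithStats(m);k=1+s[1:,4].argmax();p=at("wrist",*c[k],.046);print(s[k],c[k],p)
plan([p[0],p[1],.022],93)
E
python3 tin.py
```

```text
[ 330  234   52   51 2069] [355.42870952 259.17931368] [0.42894793 0.33725679 0.046     ]
tcp [0.4062 0.3134 0.1802] yaw 92.79133377007604 gap 0.07237354057551769 F [-0.549  -0.1697 -0.6481]
shift [0.0229 0.0215 0.1585] turn [ 0.8586  0.0596 -0.2082] j6 0.4560365384500673
```

Call:
{"op": "carry_out", "data": {"moves": [0.7,0.022,0.02,0,0.8,0,0,0.7,0,0,0.04,0,0,0,0.7,0,0,0.03,0,0,0,0.7,0,0,0.02,0,0,0,0.7,0,0,0,0,0,0]}}

```text
clock: 34.02
tcp_pos: [0.4291, 0.3299, 0.0894]
orientation: [0.001, 0.694, 0.72, 0.0]
wrist_force: [0.2, -0.7, -0.5]
finger_gap: 0.0726
```

```bash
python3 tin.py
```

```text
[ 302  239   78   76 4538] [340.81886294 276.95813134] [0.42977928 0.33840355 0.046     ]
tcp [0.4298 0.3303 0.0904] yaw 92.12090913197586 gap 0.07231366567353116 F [-0.0611  0.6592 -0.3546]
shift [ 0.0081 -0.      0.0684] turn [ 0.2403  0.0309 -0.879 ] j6 0.47142147665556944
```

Call:
{"op": "carry_out", "data": {"moves": [0.7,0.008,-0.002,0.02,0.3,0,-0.9,0.7,0,-0.001,0.02,0,0,0,0.7,0,-0.001,0.015,0.2,0,0,0.7,0,0,0.005,0,0,0,0.7,0,0,0,0,0,0]}}

```text
clock: 34.7
tcp_pos: [0.428, 0.3396, 0.0298]
orientation: [-0.001, 0.688, 0.726, 0.001]
wrist_force: [-0.1, 0.6, -0.1]
finger_gap: 0.0729
```

Run:
```python
from h import *
plan([.4298,.3384,.022],93)
```

```text
tcp [0.428  0.3396 0.0298] yaw 93.05032258249032 gap 0.07286302574252841 F [-0.1441  0.5905 -0.096 ]
shift [-0.0013  0.0018  0.0078] turn [-0.0224 -0.1416  0.0504] j6 0.4693616555853267
```

Call:
{"op": "carry_out", "data": {"moves": [0.7,-0.001,0.002,0.005,0,0,0,0.7,0,0,0.001,0,0,0,-1,0,0,0,0,0,0,-1,0,0,0,0,0,0,-1,0,0,0,0,0,0], "squeeze": 30}}

```text
clock: 35.33
tcp_pos: [0.4315, 0.3394, 0.0253]
orientation: [-0.0, 0.688, 0.726, 0.002]
wrist_force: [0.1, -0.1, -0.9]
finger_gap: 0.0391
```

Call:
{"op": "carry_out", "data": {"moves": [-1,0,0,0,0,0,0,-1,0,0,0,0,0,0,-1,0,0,-0.03,0,0,0,-1,0,0,-0.06,0,0,0,-1,-0.02,0,-0.06,0,0,0]}}

```text
clock: 35.95
tcp_pos: [0.4285, 0.3173, 0.1729]
orientation: [-0.002, 0.687, 0.726, -0.004]
wrist_force: [1.1, -0.2, -0.4]
finger_gap: 0.0391
```

Call:
{"op": "carry_out", "data": {"moves": [-1,-0.06,0.012,0,0,0,0,-1,-0.06,0.012,0,0,0,0,-1,-0.06,0.012,0,0,0,0,-1,-0.06,0.012,0,0,0,0,-1,-0.03,0.01,0,0,0,0]}}

```text
clock: 36.58
tcp_pos: [0.5073, 0.0468, 0.1799]
orientation: [0.001, 0.685, 0.728, 0.003]
wrist_force: [-0.2, 0.3, -1.8]
finger_gap: 0.0393
```

Run:
```python
from h import *
plan([.513,-.0137,.1],93)
exec(open('tin.py').read())
```

```text
tcp [0.5073 0.0468 0.1799] yaw 93.48730357914513 gap 0.03926502167528878 F [-0.1562  0.3132 -1.8352]
shift [-0.0609  0.0015  0.0798] turn [ 0.3724 -0.1244  0.4869] j6 -0.12816203063876566
[ 270  283  112  105 9281] [325.619  335.5078] [0.5989 0.0499 0.046 ]
tcp [0.5091 0.0443 0.1799] yaw 93.36999698169355 gap 0.0392056440314966 F [ 2.542  -1.9385 -0.458 ]
shift [0.0003 0.0887 0.1586] turn [0.4541 0.0089 0.37  ] j6 -0.12963098720360128
```

Call:
{"op": "carry_out", "data": {"moves": [-1,-0.056,0.002,0,0.4,0,0.4,-1,0,0,0.04,0,0,0,-1,0,0,0.035,0,0,0,-1,0,0,0.015,0,0,0,-1,0,0,0,0,0,0]}}

```text
clock: 37.25
tcp_pos: [0.5158, -0.015, 0.0879]
orientation: [0.001, 0.69, 0.724, 0.001]
wrist_force: [1.0, 1.1, -1.5]
finger_gap: 0.0393
```

Run:
```python
from h import *
plan([.5125,-.0137,.036],93)
```

```text
tcp [ 0.5158 -0.015   0.0879] yaw 92.72800238249022 gap 0.03926916478458974 F [ 1.0115  1.1157 -1.5424]
shift [ 0.0014 -0.0034  0.0518] turn [ 0.1771  0.0166 -0.272 ] j6 -0.23253874367220384
```

Call:
{"op": "carry_out", "data": {"moves": [-1,0.001,-0.005,0.018,0.2,0,0,-1,0,-0.001,0.017,0,0,0,-1,0,-0.001,0.01,0.2,0,0,-1,0,0,0.003,0,0,0,-1,0,0,0,0,0,0]}}

```text
clock: 37.88
tcp_pos: [0.5117, -0.0138, 0.0425]
orientation: [0.001, 0.69, 0.724, 0.0]
wrist_force: [0.6, -0.2, -0.6]
finger_gap: 0.039
```

Run:
```python
from h import *
plan([.5125,-.0137,.0335],93)
```

```text
tcp [ 0.5117 -0.0138  0.0425] yaw 92.80959356237861 gap 0.03895786113974133 F [ 0.6342 -0.1782 -0.6266]
shift [0.0001 0.0008 0.009 ] turn [ 0.0919  0.0878 -0.1903] j6 -0.23237811616889428
```

Call:
{"op": "carry_out", "data": {"moves": [-1,0,0,0.005,0,0,0,-1,0,0,0.003,0,0,0,-1,0,0,0.001,0,0,0,-1,0,0,0,0,0,0,-1,0,0,0,0,0,0]}}

```text
clock: 38.5
tcp_pos: [0.5128, -0.0141, 0.0341]
orientation: [0.002, 0.69, 0.724, 0.001]
wrist_force: [-0.2, 0.8, -0.9]
finger_gap: 0.0397
```

Call:
{"op": "carry_out", "data": {"moves": [-1,0,0,0.001,0,0,0,0.4,0,0,0,0,0,0,0.4,0,0,0,0,0,0,0.4,0,0,-0.03,0,0,0,0.4,0,0,-0.06,0,0,0]}}

```text
clock: 39.12
tcp_pos: [0.5089, -0.0133, 0.1206]
orientation: [-0.002, 0.69, 0.724, -0.002]
wrist_force: [0.7, -0.9, -0.1]
finger_gap: 0.0599
```

Call:
{"op": "carry_out", "data": {"moves": [0.4,0,-0.02,-0.06,0,0,0,0.4,0,-0.04,-0.05,0,0,0,0.4,0,-0.03,0,0,0,0,0.4,0,0,0,0,0,0,0.4,0,0,0,0,0,0]}}

```text
clock: 39.75
tcp_pos: [0.4226, -0.0185, 0.238]
orientation: [0.004, 0.69, 0.724, 0.001]
wrist_force: [1.0, 0.1, -0.6]
finger_gap: 0.0598
```

Run:
```python
from h import *
snap("scene","s4.png",(215,190,405,320),4.2);plan([.5,0,.2],93);cv2.imwrite("pics/s4full.png",env.read_camera("scene")[:,:,::-1])
```

```text
tcp [ 0.4224 -0.0184  0.2378] yaw 92.81292545745141 gap 0.05967748220536926 F [-0.5207 -0.2483  0.027 ]
shift [0.0147 0.0781 0.0382] turn [ 0.3573  0.1857 -0.1865] j6 -0.2820504166278146
```

View pics/s4.png

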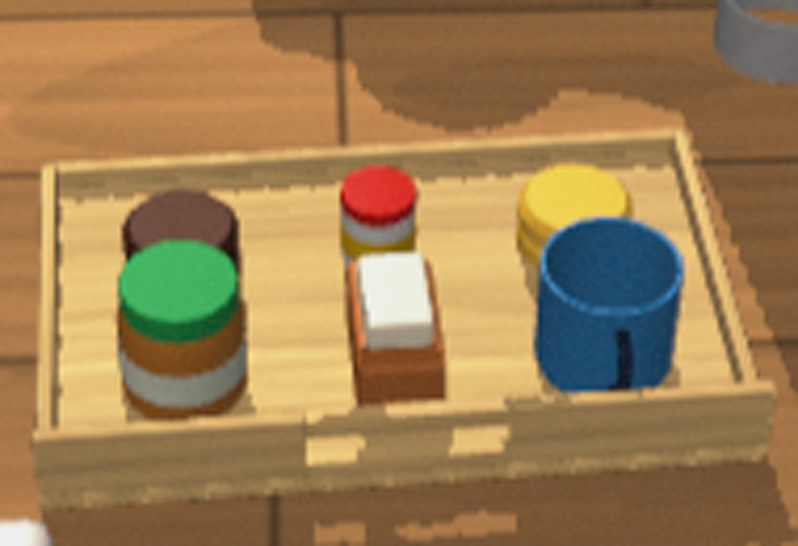

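All the goods are in place. The bar top is at (359,256)–(433,325), tin lid (378,193), dark top about (181,222) and pale top about (574,199). One numeric check, including that the tape and mould have not moved.

Run:
```python
from h import *
np.set_printoptions(precision=1,suppress=True)
f=lambda u,v,z:at("scene",215+(u+.5)/4.2-.5,190+(v+.5)/4.2-.5,z)[:2]
p=[.5517,-.0111,.055]  # scene-only tray fit
def loc(w):c,s=np.cos(p[2]),np.sin(p[2]);d=w-np.array(p[:2]);return 1000*np.array([c*d[0]+s*d[1],-s*d[0]+c*d[1]])
B=np.mean([f(u,v,.066) for u,v in [(359,256),(426,254),(433,325),(366,330)]],0)
K=np.mean([f(u,v,.048) for u,v in [(348,262),(430,260),(443,366),(357,369)]],0)
for n,w in dict(bar=B,brick=K,tin=f(378,193,.054),dark=f(181,222,.044),pale=f(574,199,.044),jar=f(179,283,.074),mug=f(612,268,.068)).items():print(n,loc(w))
a,b=cv2.imread("pics/scene0.png").astype(int),cv2.imread("pics/s4full.png").astype(int)
for n,(x0,y0,x1,y1) in dict(tape=(145,200,190,240),mould=(383,177,420,210),jar=(242,247,274,287),mug=(342,242,378,283)).items():
    from cv2 import phaseCorrelate as pc
    g=lambda i:np.float32(i[y0:y1,x0:x1].mean(2));print(n,abs(a-b)[y0:y1,x0:x1].mean(),np.array(pc(g(a),g(b))[0]))
```

```text
bar [49.1 -0.5]
brick [46.6 -0.8]
tin [-37.5  -1.2]
dark [ -34.9 -105.3]
pale [-34.7 103.5]
jar [  42.5 -107.2]
mug [ 44.6 108.9]
tape 1.765925925925926 [ 0.6 -0. ]
mould 1.9571389571389572 [-0.2 -0. ]
jar 8.244791666666666 [ 0.3 -0.8]
mug 4.305781391147245 [0.3 0.6]
```

```bash
python3 -c "
from workcell import env
print(env.hand_in())"
```

```text
the job is handed in; nothing more can be done
None
```

The gift tray is finished and handed in at about 40 s of the 120 s allowed. I placed the brick, bar, pale round, dark round and tin in that order, let go of each, and left the gripper clear above the tray front.

The last scene picture, in tray millimetres, gave:

| Item | x | y |
|---|---|---|
| Brick | +47 | -1 |
| Bar, on the brick | +49 | 0 |
| Pale round, in front of the mug | -35 | +104 |
| Dark round, in front of the jar | -35 | -105 |
| Tin, between the rounds | -38 | -1 |

- **Brick angle:** an earlier check put the brick within about 1–2° of the tray's front-to-back direction.
- **Things to leave alone:** the tape and mould showed no shift. The mug and jar read at most 1 pixel different, with new goods and shadows around them.
- **Disagreements:** the wrist and scene cameras differed by 5–10 mm in x for the tray, so each x is good to several millimetres. I aimed the front row at -42 mm and it read -35 to -38 mm.
- **Mended on the way:** the first brick grip was too shallow, so I set it down and regripped before moving it.

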